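Sort drum hardware into its bins and a light carton

TASK

Clear the loose drum hardware off the bench: set both tube lugs on their feet on the floor of the large black bin, stand the rubber foot upright in the small square black bin, and set the two leg brackets right way up in the cardboard carton, one in each of its two halves so that it is loaded evenly. Do not shove or tip the carton, which is light and loose, and leave the screwdriver and the tumbler alone.

Things in the scene. Friction and masses are not known exactly. Their poses are not given: they have to be found in the camera images.
- lug_a: Bright steel tube lug, loose, 90 g: tube 16 mm in diameter and 80 mm long along its own x, held up on two small feet (22 mm wide across y, at x = +-24 mm), 26 mm high in all. Origin: centre of its underside; tube axis 18 mm above it. Starts standing on its feet on the bench, any yaw; grip the tube along y at its middle. One of two alike.
- lug_b: Bright steel tube lug, loose, 90 g: tube 16 mm in diameter and 80 mm long along its own x, held up on two small feet (22 mm wide across y, at x = +-24 mm), 26 mm high in all. Origin: centre of its underside; tube axis 18 mm above it. Starts standing on its feet on the bench, any yaw; grip the tube along y at its middle. One of two alike.
- bracket_a: Bright steel leg bracket, loose, 130 to 210 g, one of two alike: foot plate 62 mm (x) by 30 mm (y), 8 mm thick; on its middle a clamp block 34 mm (x) by 30 mm (y), 36 mm high in all; a short dark screw on the block's +x side, above the plate. Origin: centre of the plate's underside, z up. Starts on its plate, any yaw; grip the block along y (30 mm wide).
- bracket_b: Bright steel leg bracket, loose, 130 to 210 g, one of two alike: foot plate 62 mm (x) by 30 mm (y), 8 mm thick; on its middle a clamp block 34 mm (x) by 30 mm (y), 36 mm high in all; a short dark screw on the block's +x side, above the plate. Origin: centre of the plate's underside, z up. Starts on its plate, any yaw; grip the block along y (30 mm wide).
- foot: Round black rubber drum-leg foot, loose, 50 g, 42 mm high: base 40 mm in diameter, neck 34 mm in diameter from 18 mm height up, flat top with a steel disc. Origin: centre of its underside, z up. Starts standing on its base.
- lug_bin: Large black plastic bin, fixed to the bench, open on top, 125 mm (x) by 170 mm (y) outside, 45 mm high, walls and floor 4 mm thick, no divider. A small lip for handling sticks out 9 mm at its -x side. Origin: centre of its underside; z up; turned up to 0.25 rad.
- foot_bin: Small square black plastic bin, fixed to the bench, open on top, 110 by 110 mm outside, 45 mm high, walls and floor 4 mm thick. A small lip sticks out 9 mm at its -x side. Origin: centre of its underside; z up; turned up to 0.25 rad.
- carton: Brown cardboard carton, open on top, loose, light (70 to 120 g): 120 mm (x) by 200 mm (y) outside, 50 mm high, walls, floor and divider 4 mm thick. One full-height divider at y = 0 makes two halves, each 112 mm (x) by 94 mm (y) inside, centred at y = +-49 mm. Origin: centre of its underside; z up; turned up to 0.25 rad.
- screwdriver: Screwdriver lying on the bench to the robot's left, a bystander, to be left alone. Origin on its underside; its x runs along the tool.
- tumbler: Grey drinking tumbler, 77 mm in diameter at most, 125 mm high, standing to the robot's right, a bystander, to be left alone. Origin: centre of its underside.

How it is judged:
By the outcome, as a careful person would: the job done as asked, in the order asked, and still so for the second after the job is handed in, with the robot touching nothing.
It also fails if it takes over 109 s, if anything falls off the work surface, if the arm or the gripper's body presses on something with over 40 N, if the wrist force passes 120 N, or if a joint passes its speed limit or range.

ROBOT

A 7-joint arm with a two-finger parallel gripper is mounted at the origin on the work surface. World frame = base frame: x ahead of the robot, y to its left, z up, the work surface at z = 0. Lengths are in mm, angles in rad, forces in N, time in s.
With the tool pointing down it reaches from about 400 to 875 mm from the base axis. Payload 19.3 kg.
Tool frame: the origin (TCP) lies at the very end of the fingers, on their centre line; the grasp point (between the pads) lies 19 mm behind it (arm.pinch_z is the distance from the TCP to the grasp point, in mm); z points along the fingers, x is the direction in which the jaws open and shut, and the axes are right-handed (so a half turn about z gives the same grasp; the last joint's range is limited). The gripper opens to 85 mm and grips with 20 to 120 N. Pads are 22 mm wide; open, the fingers measure 114 mm over their backs; the gripper's body (76 mm by 85 mm) begins 54 mm behind the grasp point. The pads swing forward as they close: fully open they stand 13 mm farther back than shut.
Start: joints at [-1.29, 0.521, -0.036, 1.599, 0.021, 1.021, -0.113], TCP at [214.799, 586.921, 231.291] pointing down, gripper open.
Joint ranges: [-2.91, 2.91], [-0.3, 2.13], [-1.5, 1.42], [0.17, 2.43], [-1.26, 4.41], [0.16, 1.93], [-2.52, 2.52]. Speed limits (rad/s): [1.89, 1.89, 2.39, 2.39, 3.01, 3.01, 3.01].

INTERFACE

Orientations are given as [roll, pitch, yaw] about the fixed x, y, z axes, in that order (R = Rz(yaw) Ry(pitch) Rx(roll)).
In Python, from station import arm gives the robot as it stands.
- The arm moves only by the shell command python3 -m jog 'ROWS' [FORCE]. ROWS is JSON, a list of rows, each a list of 5 numbers: the shift along the world's x, y, z in m, then the turn about the world's z in degrees, then the closure in counts, from 0 (fully open) to 255 (shut). A call has exactly 5 rows; each row shifts and turns the commanded pose from where the row before left it; what a row does not reach is not made up. A row lasts 1/8 s, in which the tool goes at most 62.5 mm and 10.7 degrees, less where a joint would pass 70% of its speed; a pose out of reach is approached as far as the arm can. A call is refused whole if a number of a shift passes 0.0625 or a number of a turn 10.7, either way. A call with a gripper value outside its range is refused whole. The fingers move at their own pace and stop on an object; FORCE is the grip in N (left out, the last holds). Time passes only in rows, so rows that do not move let the fingers close, or fill a call up. It gives the time, the measured TCP pose, the force and the opening at its end, in the units of the state.
- arm.observe(): the state, without advancing time (a new reading comes with each control period).
- arm.get_image(name): name is "scene" or "top" or "wrist"; returns a dict with "img" (384x512x3 uint8, red, green, blue), "mtx" (3x3 intrinsics, pixels), "rvec" (rotation vector, rad) and "tvec" (3), from world to camera coordinates, as OpenCV has them; the wrist camera has in their place "mount" (4x4, takes a point from camera to tool coordinates, whose origin is the TCP and whose axes are the tool frame's). Camera axes: x right, y down, z forward; pixel columns grow to the right and rows downward; lengths in mm; the calibration is good to about 2 mm. A picture is of the moment at which its call begins: read the wrist's pose just before it. There is no depth.
- arm.finish_job(): hands the job in, once; it reports no verdict.
Trained networks look in a picture, given as the dict that the camera call returned (one of the last four; its "shot" number tells which), for a name from the list of things; names that differ only in an ending like _2 or _b are one class to them, and where a whole thing is asked for, a point or a joint stands for the part that bears it (a point fixed in the world has none). Each returns a list of dicts, best first, with "p" (0 to 1); they miss things now and then, are a little off and sometimes report something else, mostly with a low value. They report only what shows in the picture. A call takes as long as a camera call.
- arm.recognise(picture, thing): "location" ([column, row] in pixels, amid what is visible of it).
- arm.tip_of(picture, thing): "location" ([column, row] in pixels: a listed point, or the origin of a listed thing).
The state is a dict: "time_s": time; "q": joint angles; "qvel": joint speeds; "effort": joint torques, N m; "position": TCP position; "orientation": TCP orientation; "force": force on the tool from outside, world axes, zero at the start; "moment": the same for the moment, N m; "opening": finger opening in mm.
Only numpy, scipy, OpenCV 4.12 (cv2) and the standard library are available. Lean on these libraries where they do the work, as an engineer would, in place of code of your own. Each camera call takes 0.05 s, during which the arm holds its last target.

## Working session

There is one attempt and no reset: what is moved stays moved. The work goes in short steps, Python scripts to look and compute and a shell command to move; the robot and the scene stay as the last step left them, time stands still between calls to the robot, and variables do not carry over. Pictures are saved under pics/ and viewed, and the job is handed in when it is done.

```bash
mkdir -p pics; ls; python3 - <<'E'
from station import arm
import cv2
o=arm.observe(); print({k:o[k] for k in('time_s','position','orientation','force','opening')}, arm.pinch_z)
for n in('scene','top','wrist'):
    p=arm.get_image(n); cv2.imwrite(f'pics/a_{n}.png',p['img'][:,:,::-1])
    print(n,{k:(v.tolist() if hasattr(v,'tolist') else v) for k,v in p.items() if k!='img'})
E
```

```text
pics
{'time_s': 0.0, 'position': array([214.67977208, 586.60229024, 230.72628437]), 'orientation': array([3.14150621e+00, 1.16783217e-03, 1.22003081e+00]), 'force': array([ 0.2171537 , -0.7729091 ,  0.03231955]), 'opening': 85.45825426499012} 18.700000000000003
scene {'mtx': [[471.5858890818235, 0.0, 256.8328688723252], [0.0, 471.5858890818235, 191.81167062796564], [0.0, 0.0, 1.0]], 'rvec': [1.6823465812376353, 1.988109613829554, -0.7397215781608049], 'tvec': [96.17055855556643, -379.2405186530612, 1970.187876899297], 'shot': 1}
top {'mtx': [[471.74739353810605, 0.0, 257.38881606442646], [0.0, 471.74739353810605, 192.10149806023998], [0.0, 0.0, 1.0]], 'rvec': [2.116049167894699, -2.139839566814369, 0.1377432977996773], 'tvec': [11.423332115986181, 523.5274501061143, 1241.2164166097004], 'shot': 2}
wrist {'mtx': [[278.52657809919236, 0.0, 260.94624133243485], [0.0, 278.52657809919236, 193.12426405067382], [0.0, 0.0, 1.0]], 'mount': [[0.999999273169327, 0.0011454448222529962, -0.0003763203077092795, 0.44588413918755787], [-0.0009906999805031587, 0.9585314646031536, 0.28498499939343935, -73.30006858888366], [0.000687149447683313, -0.2849844194370793, 0.9585319027052488, -141.6660120677552], [0.0, 0.0, 0.0, 1.0]], 'shot': 3}
```

View pics/a_top.png

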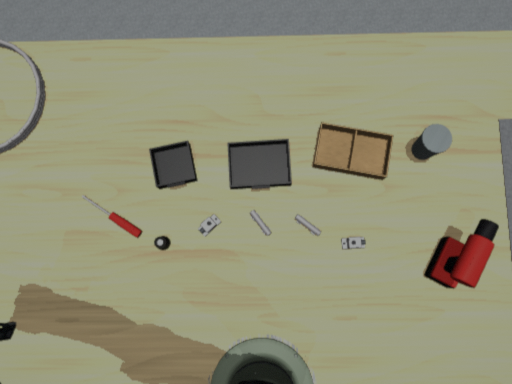

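View pics/a_scene.png

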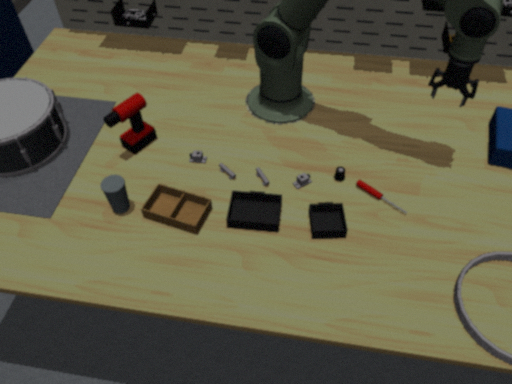

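View pics/a_wrist.png

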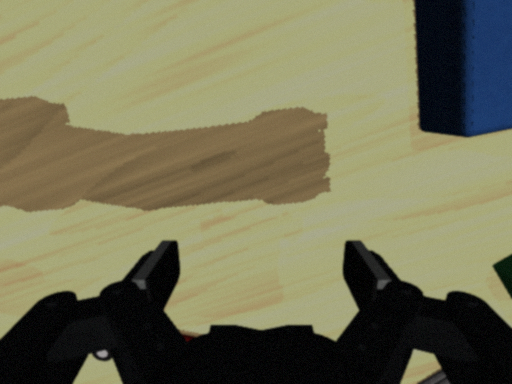

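```bash
cat > h.py <<'E'
import numpy as np, cv2
from scipy.spatial.transform import Rotation as Rn
from station import arm
def cam(p,o=None):
    if 'rvec' in p:
        R=cv2.Rodrigues(np.array(p['rvec']))[0]; t=np.array(p['tvec']).ravel()
        return R.T, -R.T@t     # cam->world R, origin
    M=np.array(p['mount']); Rt=Rn.from_euler('xyz',o['orientation']).as_matrix()
    return Rt@M[:3,:3], Rt@M[:3,3]+np.array(o['position'])
def px2w(p,uv,z,o=None):
    R,c=cam(p,o); K=np.array(p['mtx'])
    d=R@np.linalg.solve(K,np.array([uv[0],uv[1],1.]))
    return c+d*(z-c[2])/d[2]
def w2px(p,X,o=None):
    R,c=cam(p,o); K=np.array(p['mtx']); x=K@(R.T@(np.array(X,float)-c)); return x[:2]/x[2]
def st():
    o=arm.observe(); print('t',round(o['time_s'],2),'pos',np.round(o['position'],1),'rpy',np.round(o['orientation'],3),'F',np.round(o['force'],1),'op',round(o['opening'],1)); return o
E
python3 - <<'E'
from h import *
p=arm.get_image('top')
print('cam',cam(p)[1])
for n,z in dict(lug_a=18,bracket_a=20,foot=42,lug_bin=20,foot_bin=20,carton=25,screwdriver=10,tumbler=60).items():
    for f in (arm.recognise,arm.tip_of):
        for d in f(p,n)[:3]:
            if d['p']>.3: print(n,f.__name__,round(d['p'],2),np.round(d['location'],1),np.round(px2w(p,d['location'],z if f==arm.recognise else 0),0))
im=p['img'][110:260,130:450,::-1]
cv2.imwrite('pics/b1.png',cv2.resize(im[:,:160],None,fx=5,fy=4*1.0*5/4*0.8,interpolation=cv2.INTER_CUBIC) if 0 else cv2.resize(im[:,:160],None,fx=4,fy=4,interpolation=cv2.INTER_CUBIC))
cv2.imwrite('pics/b2.png',cv2.resize(im[:,130:],None,fx=4,fy=4,interpolation=cv2.INTER_CUBIC))
E
```

```text
cam [ 324.41714294  -27.37553354 1307.22368932]
lug_a call 0.67 [308.2 230. ] [ 421. -131.   18.]
lug_a call 0.44 [259.5 222.8] [442.   1.  18.]
lug_a call 0.71 [307.9 227.4] [ 429. -132.    0.]
lug_a call 0.56 [260.  221.2] [448.   0.   0.]
bracket_a call 0.83 [206.5 223.9] [441. 147.  20.]
bracket_a call 0.77 [352.9 243.1] [ 384. -251.   20.]
bracket_a call 0.61 [357.1 243.7] [ 383. -266.    0.]
bracket_a call 0.5 [210.2 225.5] [438. 139.   0.]
foot call 0.68 [161.3 243.2] [388. 265.  42.]
foot call 0.44 [261.3 223.8] [437.  -4.  42.]
foot call 0.68 [160.3 242.2] [393. 277.   0.]
lug_bin call 0.93 [260.8 164.2] [606.  -4.  20.]
lug_bin call 0.91 [263.  165.7] [605. -10.   0.]
foot_bin call 0.91 [173.3 168.9] [596. 241.  20.]
foot_bin call 0.71 [305.6 226.5] [ 430. -124.   20.]
carton call 0.66 [354.2 148.4] [ 645. -264.   25.]
carton call 0.85 [350.6 149.7] [ 648. -258.    0.]
screwdriver call 0.65 [122.8 224.4] [443. 381.  10.]
screwdriver call 0.57 [113.9 213.8] [474. 410.   0.]
tumbler call 0.8 [433.4 141.2] [ 653. -471.   60.]
tumbler call 0.67 [122.  223.9] [440. 367.  60.]
tumbler call 0.89 [421.9 152.3] [ 637. -458.    0.]
```

View pics/b1.png

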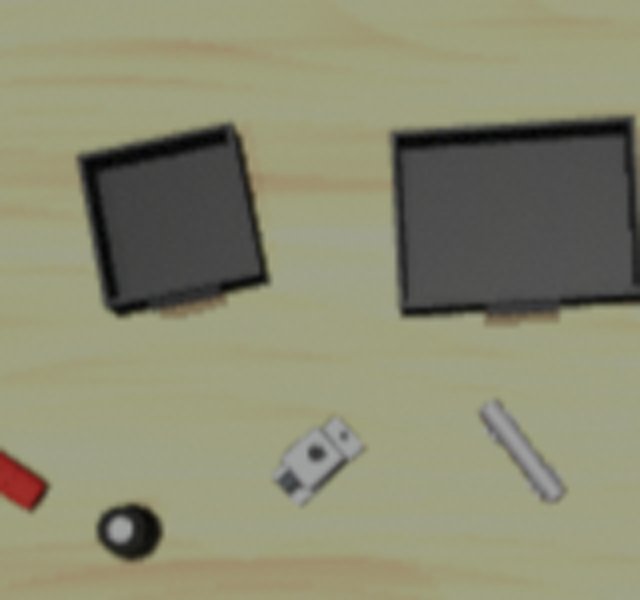

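View pics/b2.png

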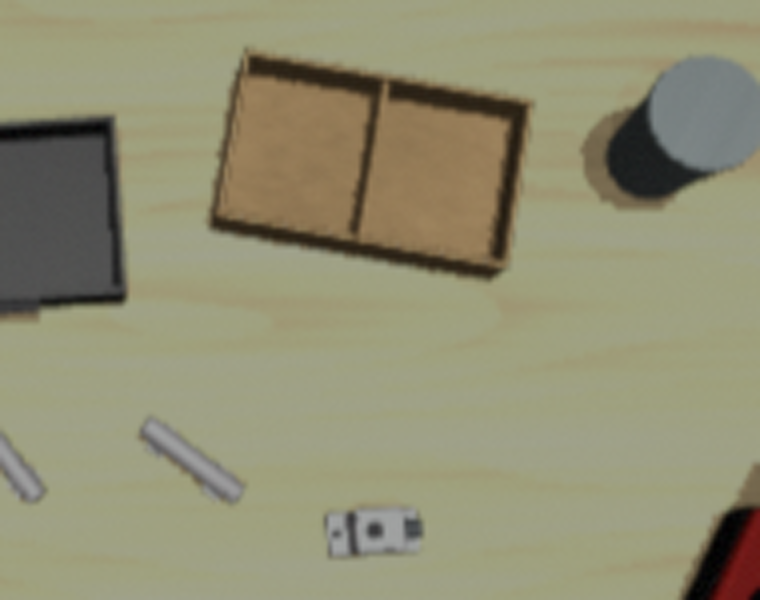

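```bash
cat > ov.py <<'E'
from h import *
def box(p,img,x,y,yaw,lx,ly,h,s,off,col,o=None,div=False):
    c,sn=np.cos(yaw),np.sin(yaw)
    for z in (0,h):
        for t in (0,4):
            a,b=lx/2-t,ly/2-t
            if z==0 and t==4: zz=4
            elif z==0 : zz=0
            else: zz=h
            if z==0 and t==0: pass
            P=[w2px(p,(x+c*u-sn*v,y+sn*u+c*v,zz),o) for u,v in((a,b),(a,-b),(-a,-b),(-a,b))]
            P=((np.array(P)+.5-off)*s-.5)
            cv2.polylines(img,[np.round(P*16).astype(int)],True,col,1,cv2.LINE_AA,4)
E
python3 - <<'E'
from ov import *
p=arm.get_image('top')
off=np.array([130,110])
f=lambda u,v,z,b=0: px2w(p,(u/4+130*(1+b),v/4+110) if b!=1 else (u/4+260,v/4+110),z)
for n,z,b,pts in (('lug1',20,0,[(488,403),(556,497)]),('lug2',20,1,[(150,422),(238,495)]),('br1',36,0,[(316,453)]),('br1ax',20,0,[(288,485),(352,433)]),('br2',36,1,[(375,530)]),('br2ax',20,1,[(335,533),(420,528)]),('foot',42,0,[(122,529)]),
 ('fbin',45,0,[(80,155),(232,125),(268,282),(113,313)]),('lbin',45,1,[(112,118),(125,298)]),('lbin',45,0,[(402,313),(392,133)]),('carton',50,1,[(246,50),(530,103),(505,268),(213,228)])):
    W=np.array([f(u,v,z,b) for u,v in pts])[:,:2]
    print(n,np.round(W,0).tolist(),'mean',np.round(W.mean(0),1))
    if len(W)==2: d=W[1]-W[0]; print('   len',np.hypot(*d).round(1),'yaw',np.degrees(np.arctan2(d[1],d[0])).round(1))
    if len(W)==4: print('   sides',[np.hypot(*(W[i]-W[i-1])).round(0) for i in range(4)],[np.degrees(np.arctan2(*(W[i]-W[i-1])[::-1])).round(1) for i in range(4)])
E
```

```text
lug1 [[475.0, 21.0], [410.0, -24.0]] mean [442.8  -1.5]
   len 79.5 yaw -144.8
lug2 [[461.0, -103.0], [410.0, -162.0]] mean [ 435.4 -132.3]
   len 77.3 yaw -130.8
br1 [[441.0, 138.0]] mean [440.8 137.6]
br1ax [[421.0, 159.0], [456.0, 115.0]] mean [438.1 136.8]
   len 56.1 yaw -51.2
br2 [[385.0, -250.0]] mean [ 384.8 -250.3]
br2ax [[384.0, -226.0], [387.0, -283.0]] mean [ 385.2 -254.8]
   len 57.3 yaw -87.2
foot [[391.0, 267.0]] mean [390.6 267.1]
fbin [[648.0, 302.0], [668.0, 196.0], [557.0, 170.0], [537.0, 276.0]] mean [602.7 236. ]
   sides [np.float64(114.0), np.float64(107.0), np.float64(114.0), np.float64(108.0)] [np.float64(13.0), np.float64(-79.4), np.float64(-166.7), np.float64(100.7)]
lbin [[668.0, -80.0], [543.0, -87.0]] mean [605.5 -83.3]
   len 126.0 yaw -177.1
lbin [[535.0, 78.0], [661.0, 85.0]] mean [597.5  81.9]
   len 126.1 yaw 3.1
carton [[714.0, -173.0], [673.0, -365.0], [559.0, -342.0], [589.0, -147.0]] mean [ 633.6 -256.6]
   sides [np.float64(127.0), np.float64(196.0), np.float64(116.0), np.float64(198.0)] [np.float64(-11.8), np.float64(-102.0), np.float64(168.7), np.float64(81.2)]
```

```bash
python3 -m jog '[[0.019,-0.049,-0.009,-10.4,0],[0.019,-0.049,-0.009,-10.4,0],[0.019,-0.049,-0.009,-10.4,0],[0.019,-0.049,-0.009,-10.4,0],[0.019,-0.049,-0.009,-10.4,0]]' 40; python3 -m jog '[[0.019,-0.049,-0.009,-10.4,0],[0.019,-0.049,-0.009,-10.4,0],[0.019,-0.049,-0.009,-10.4,0],[0.019,-0.049,-0.009,-10.4,0],[0.019,-0.049,-0.009,-10.4,0]]'
```

```text
time_s: 1.68
position: [310.3, 340.4, 186.3]
orientation: [-3.141, -0.001, 0.306]
force: [1.3, 0.2, -0.2]
opening: 85.4
time_s: 2.3
position: [405.4, 95.6, 141.3]
orientation: [-3.141, -0.0, -0.601]
force: [1.3, 1.4, 0.6]
opening: 85.0
```

```bash
python3 -m jog '[[0.0185,-0.048,-0.005,-10.3,70],[0.0185,-0.048,-0.005,-10.3,70],[0,0,0,0,70],[0,0,0,0,70],[0,0,0,0,70]]'; python3 - <<'E'
from h import *
o=st(); p=arm.get_image('wrist'); cv2.imwrite('pics/c1.png',p['img'][:,:,::-1])
for d in arm.recognise(p,'lug_a')[:3]: print(d['p'],d['location'],px2w(p,d['location'],20,o))
for a in(-40,0,40):
    t=np.radians(35); print(w2px(p,(442.8+a*np.cos(t),-1.5+a*np.sin(t),20),o))
E
```

```text
time_s: 2.92
position: [441.7, 2.0, 131.4]
orientation: [-3.141, 0.0, -0.952]
force: [0.2, 0.2, -0.7]
opening: 61.8
t 2.92 pos [441.7   2.  131.4] rpy [-3.141  0.    -0.952] F [ 0.2  0.2 -0.7] op 61.8
0.66 [263.8, 188.4] [444.18067447   1.4435226   20.        ]
0.63 [357.1, 247.2] [ 448.79374301 -110.80820975   20.        ]
[264.9364908 230.1844239]
[265.47647054 191.28393236]
[266.06538871 148.85788444]
```

View pics/c1.png

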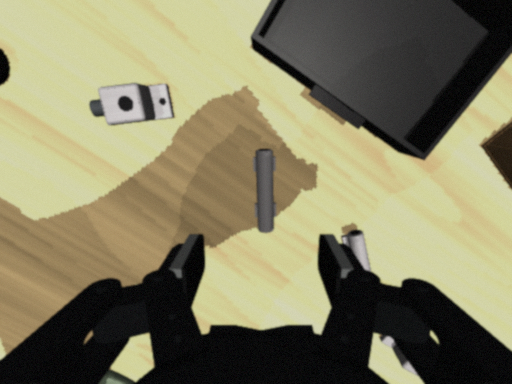

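```bash
python3 -m jog '[[0.001,-0.003,-0.050,0,70],[0,0,-0.050,0,70],[0,0,-0.027,0,70],[0,0,0,0,255],[0,0,0,0,255]]' 40;  python3 -m jog '[[0,0,0,0,255],[0,0,0,0,255],[0,0,0.040,0,255],[0,0,0.060,-6,255],[0.04,0.01,0,-10,255]]'
```

```text
time_s: 3.65
position: [443.2, -1.9, 5.3]
orientation: [-3.141, -0.0, -0.954]
force: [0.2, -0.2, 0.3]
opening: 26.5
time_s: 4.28
position: [484.0, 8.5, 109.8]
orientation: [-3.134, 0.001, -1.239]
force: [0.6, 1.4, -1.7]
opening: 15.1
```

```bash
python3 -m jog '[[0.055,0.015,0,-8,255],[0.055,0.015,0,-8,255],[0.005,0.001,-0.03,0,255],[0,0,-0.040,0,255],[0,0,0,0,255]]'; python3 - <<'E'
from h import *
o=st(); p=arm.get_image('wrist'); cv2.imwrite('pics/c2.png',p['img'][:,:,::-1])
E
```

```text
time_s: 4.9
position: [596.5, 39.3, 33.5]
orientation: [3.139, -0.0, -1.513]
force: [0.1, -0.2, -0.1]
opening: 14.5
t 4.9 pos [596.5  39.3  33.5] rpy [ 3.139 -0.    -1.513] F [ 0.1 -0.2 -0.1] op 14.5
```

View pics/c2.png

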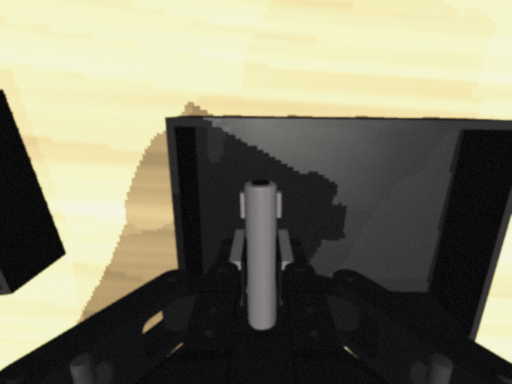

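```bash
python3 -m jog '[[0.002,0,-0.020,0,255],[0,0,-0.004,0,255],[0,0,0,0,255],[0,0,0,0,255],[0,0,0,0,255]]'
```

```text
time_s: 5.58
position: [600.0, 39.0, 10.7]
orientation: [-3.141, 0.0, -1.513]
force: [-0.5, 0.3, -0.6]
opening: 14.4
```

```bash
python3 -m jog '[[0,0,-0.001,0,255],[0,0,-0.001,0,255],[0,0,0,0,255],[0,0,0,0,150],[0,0,0,0,150]]'; python3 -m jog '[[0,0,0.0,0,150],[0,0,0.02,0,150],[0,0,0.03,0,150],[0,0,0.05,0,150],[0,0,0,0,150]]';python3 - <<'E'
from h import *
o=st(); p=arm.get_image('wrist'); cv2.imwrite('pics/c3.png',p['img'][:,:,::-1])
E
```

```text
time_s: 6.2
position: [599.8, 38.9, 8.3]
orientation: [-3.141, -0.0, -1.513]
force: [-0.8, -0.4, 0.3]
opening: 35.2
time_s: 6.82
position: [601.6, 38.7, 112.7]
orientation: [-3.136, 0.001, -1.514]
force: [0.5, -0.4, -1.3]
opening: 35.2
t 6.83 pos [601.6  38.7 112.7] rpy [-3.136e+00  1.000e-03 -1.514e+00] F [ 0.5 -0.4 -1.3] op 35.2
```

View pics/c3.png

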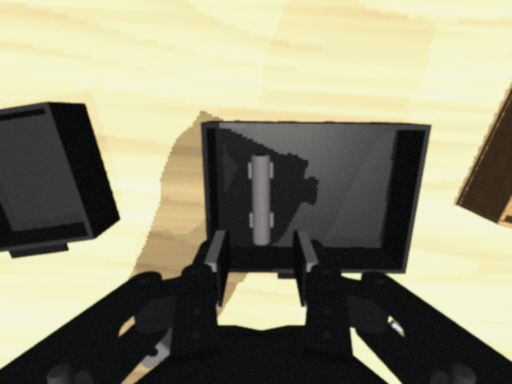

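```bash
python3 -m jog '[[-0.033,-0.034,0.005,9.2,70],[-0.033,-0.034,0.005,9.2,70],[-0.033,-0.034,0.005,9.2,70],[-0.033,-0.034,0,9.2,70],[-0.033,-0.034,0,9.2,70]]'; python3 - <<'E'
from h import *
o=st(); p=arm.get_image('wrist'); cv2.imwrite('pics/c4.png',p['img'][:,:,::-1])
for a in(-40,0,40):
    t=np.radians(49); print(w2px(p,(435.4+a*np.cos(t),-132.3+a*np.sin(t),20),o))
E
```

```text
time_s: 7.5
position: [433.4, -131.9, 123.4]
orientation: [3.141, 0.0, -0.705]
force: [0.9, -1.6, 0.2]
opening: 61.5
t 7.5 pos [ 433.4 -131.9  123.4] rpy [ 3.141  0.    -0.705] F [ 0.9 -1.6  0.2] op 61.5
[263.11184811 231.71965799]
[263.71995535 191.64515708]
[264.38514255 147.80906479]
```

View pics/c4.png

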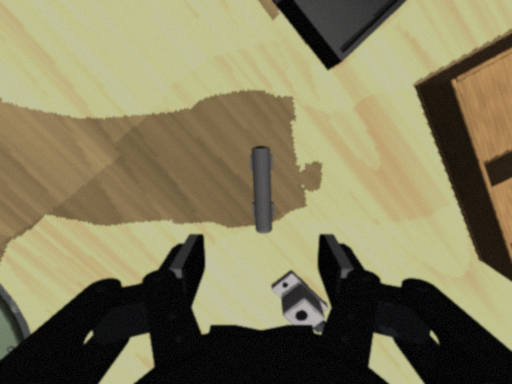

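```bash
python3 -m jog '[[0.002,0,-0.050,2,70],[0,0,-0.050,0,70],[0,0,-0.019,0,70],[0,0,0,0,255],[0,0,0,0,255]]';  python3 -m jog '[[0,0,0,0,255],[0,0,0,0,255],[0,0,0.040,0,255],[0,0,0.060,-6,255],[0.04,0.02,0,-10,255]]'
```

```text
time_s: 8.18
position: [437.1, -131.2, 5.1]
orientation: [-3.141, -0.001, -0.676]
force: [-0.1, 0.0, -0.2]
opening: 26.4
time_s: 8.8
position: [478.0, -112.1, 109.5]
orientation: [-3.135, -0.003, -0.963]
force: [-0.0, -0.1, -2.5]
opening: 14.7
```

```bash
python3 -m jog '[[0.041,0.024,0,-10.5,255],[0.041,0.024,0,-10.5,255],[0.041,0.024,0,-10.5,255],[0.001,0,-0.040,0,255],[0,0,-0.030,0,255]]'; python3 -m jog '[[0,0,-0.020,0,255],[0,0,-0.003,0,255],[0,0,0,0,255],[0,0,0,0,255],[0,0,0,0,255]]'
```

```text
time_s: 9.43
position: [601.0, -38.0, 33.8]
orientation: [-3.141, 0.0, -1.503]
force: [-0.2, -0.6, -0.7]
opening: 14.5
time_s: 10.05
position: [601.2, -39.0, 12.0]
orientation: [-3.141, 0.0, -1.504]
force: [-0.2, 0.3, -1.7]
opening: 14.3
```

```bash
python3 -m jog '[[0,0,-0.0022,0,255],[0,0,-0.001,0,255],[0,0,0,0,255],[0,0,0,0,150],[0,0,0,0,150]]'; python3 -m jog '[[0,0,0.0,0,150],[0,0,0.02,0,150],[0,0,0.03,0,150],[0,0,0.05,0,150],[0,0,0,0,150]]';python3 - <<'E'
from h import *
o=st(); p=arm.get_image('wrist'); cv2.imwrite('pics/c5.png',p['img'][:,:,::-1])
E
```

```text
time_s: 10.68
position: [600.8, -39.1, 8.0]
orientation: [-3.142, 0.0, -1.504]
force: [1.3, 0.0, 0.0]
opening: 35.1
time_s: 11.3
position: [602.5, -39.5, 112.5]
orientation: [-3.136, -0.0, -1.505]
force: [0.2, 0.2, -0.4]
opening: 35.4
t 11.3 pos [602.5 -39.5 112.5] rpy [-3.136 -0.    -1.505] F [ 0.2  0.2 -0.4] op 35.4
```

View pics/c5.png

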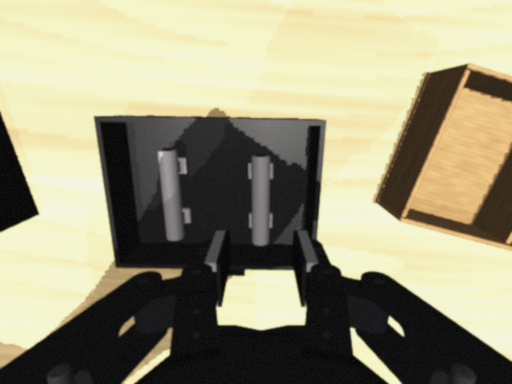

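```bash
python3 -m jog '[[-0.021,0.0306,0.005,9.8,90],[-0.021,0.0306,0.005,9.8,90],[-0.021,0.0306,0.005,9.8,90],[-0.021,0.0306,0.005,9.8,90],[-0.021,0.0306,0.005,9.8,90]]' 30; python3 -m jog '[[-0.021,0.0306,0.005,9.8,60],[-0.021,0.0306,0,9.8,60],[-0.021,0.0306,0,9.8,60],[-0.021,0.0306,0,9.8,60],[-0.021,0.0306,0,9.8,60]]';python3 - <<'E'
from h import *
o=st(); p=arm.get_image('wrist'); cv2.imwrite('pics/c6.png',p['img'][:,:,::-1])
print(w2px(p,(390.6,267.1,42),o))
for f in (arm.recognise,arm.tip_of):
  for d in f(p,'foot')[:2]: print(d['p'],d['location'],px2w(p,d['location'],21 if f==arm.recognise else 0,o))
E
```

```text
time_s: 11.98
position: [494.7, 114.7, 133.2]
orientation: [3.141, 0.0, -0.644]
force: [-0.2, 0.3, 0.2]
opening: 55.0
time_s: 12.6
position: [389.8, 267.6, 138.1]
orientation: [3.141, 0.0, 0.211]
force: [1.1, 1.3, 0.7]
opening: 64.9
t 12.6 pos [389.8 267.6 138.1] rpy [3.141 0.    0.211] F [1.1 1.3 0.7] op 64.9
[262.21874468 196.41392815]
0.64 [262.3, 189.2] [390.58569343 267.86957397  21.        ]
0.72 [260.5, 180.8] [388.1859288  270.50662885   0.        ]
```

View pics/c6.png

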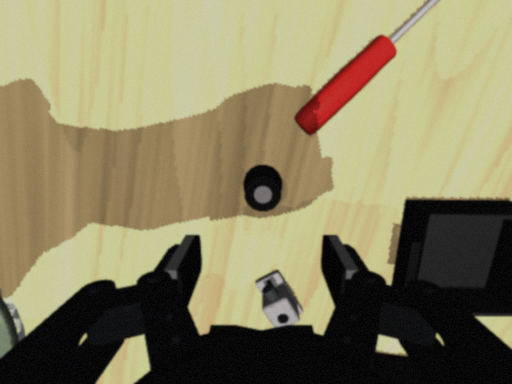

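```bash
python3 -m jog '[[0.001,0.001,-0.050,0,60],[0,0,-0.050,0,60],[0,0,-0.017,0,60],[0,0,0,0,255],[0,0,0,0,255]]';  python3 -m jog '[[0,0,0,0,255],[0,0,0,0,255],[0,0,0.040,0,255],[0,0,0.060,0,255],[0.0,0.0,0,0,255]]'; python3 - <<'E'
from h import *
o=st(); p=arm.get_image('wrist'); cv2.imwrite('pics/c7.png',p['img'][:,:,::-1])
E
```

```text
time_s: 13.38
position: [392.4, 267.5, 21.9]
orientation: [3.142, -0.001, 0.204]
force: [-0.1, 1.2, -0.9]
opening: 32.6
time_s: 14.0
position: [393.2, 269.2, 124.8]
orientation: [-3.138, -0.005, 0.206]
force: [-0.4, 1.0, -1.7]
opening: 32.9
t 14.0 pos [393.2 269.2 124.8] rpy [-3.138 -0.005  0.206] F [-0.4  1.  -1.7] op 32.9
```

View pics/c7.png

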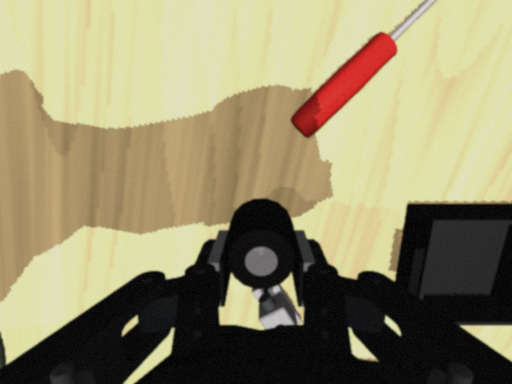

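```bash
python3 -m jog '[[0.0525,-0.008,0,0,255],[0.0525,-0.008,0,0,255],[0.0525,-0.008,0,0,255],[0.0525,-0.008,0,0,255],[0,0,-0.030,0,255]]'; python3 - <<'E'
from h import *
o=st(); p=arm.get_image('wrist'); cv2.imwrite('pics/c8.png',p['img'][:,:,::-1])
E
```

```text
time_s: 14.68
position: [605.7, 234.2, 90.8]
orientation: [3.141, -0.003, 0.203]
force: [-1.1, -0.1, -2.0]
opening: 32.5
t 14.68 pos [605.7 234.2  90.8] rpy [ 3.141e+00 -3.000e-03  2.030e-01] F [-1.1 -0.1 -2. ] op 32.5
```

View pics/c8.png

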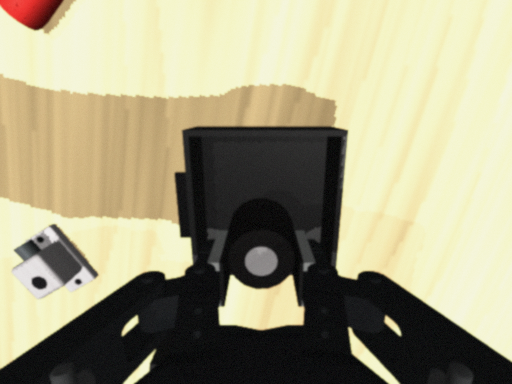

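```bash
python3 -m jog '[[0,0,-0.040,0,255],[0,0,-0.020,0,255],[0,0,0,0,255],[0,0,0,0,255],[0,0,0,0,255]]'
```

```text
time_s: 15.35
position: [602.4, 236.2, 32.3]
orientation: [-3.141, -0.002, 0.206]
force: [-0.1, 0.5, -1.0]
opening: 32.9
```

```bash
python3 -m jog '[[0,0,-0.004,0,255],[0,0,-0.002,0,255],[0,0,0,0,255],[0,0,0,0,255],[0,0,0,0,255]]'
```

```text
time_s: 15.98
position: [601.9, 236.1, 25.8]
orientation: [-3.141, -0.0, 0.206]
force: [-3.6, -0.8, 13.1]
opening: 32.8
```

```bash
python3 -m jog '[[0,0,0.0005,0,255],[0,0,0,0,110],[0,0,0,0,110],[0,0,0,0,110],[0,0,0.01,0,110]]'; python3 -m jog '[[0,0,0.03,0,110],[0,0,0.04,0,110],[0,0,0.04,0,110],[-0.02,0,0.0,0,110],[-0.03,-0.02,0,5,110]]';python3 - <<'E'
from h import *
o=st(); p=arm.get_image('wrist'); cv2.imwrite('pics/c9.png',p['img'][:,:,::-1])
E
```

```text
time_s: 16.6
position: [601.4, 235.7, 35.3]
orientation: [3.141, 0.001, 0.206]
force: [0.2, 0.3, 1.0]
opening: 48.5
time_s: 17.23
position: [551.5, 217.0, 146.4]
orientation: [-3.141, -0.002, 0.296]
force: [0.0, -1.2, -1.2]
opening: 48.7
t 17.23 pos [551.5 217.  146.4] rpy [-3.141e+00 -2.000e-03  2.960e-01] F [ 0.  -1.2 -1.2] op 48.7
```

View pics/c9.png

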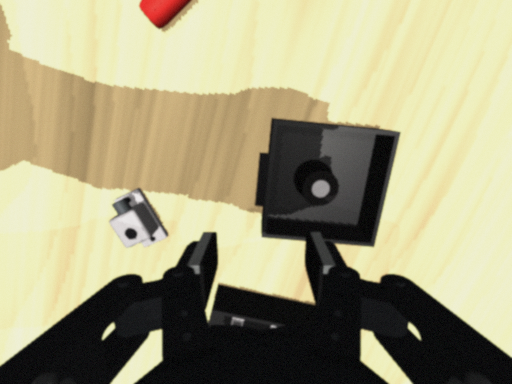

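```bash
python3 -m jog '[[-0.037,-0.027,0,7.3,50],[-0.037,-0.027,0,7.3,50],[-0.037,-0.026,0,7.3,50],[0,0,0,0,50],[0,0,0,0,50]]' 50; python3 - <<'E'
from h import *
o=st(); p=arm.get_image('wrist'); cv2.imwrite('pics/c10.png',p['img'][:,:,::-1])
t=np.radians(-51)
for a,b in((0,0),(17,15),(17,-15),(-17,-15),(-17,15)): print(np.round(w2px(p,(440+a*np.cos(t)-b*np.sin(t),137.5+a*np.sin(t)+b*np.cos(t),36),o)))
im=p['img'][140:260,200:330,::-1]; cv2.imwrite('pics/c10b.png',cv2.resize(im,None,fx=4,fy=4,interpolation=cv2.INTER_CUBIC))
E
```

```text
time_s: 17.9
position: [441.6, 136.3, 146.3]
orientation: [3.141, -0.002, 0.674]
force: [0.6, 0.3, 0.4]
opening: 68.8
t 17.9 pos [441.6 136.3 146.3] rpy [ 3.141e+00 -2.000e-03  6.740e-01] F [0.6 0.3 0.4] op 68.8
[260. 189.]
[276. 206.]
[245. 207.]
[244. 172.]
[277. 172.]
```

View pics/c10.png

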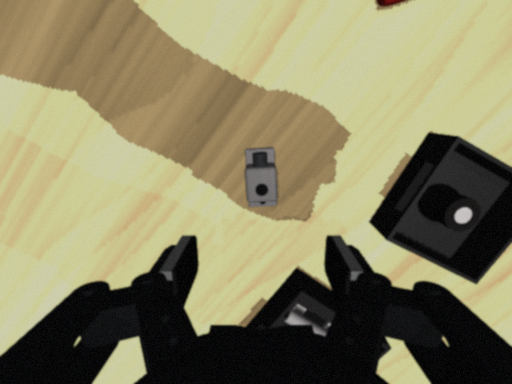

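View pics/c10b.png

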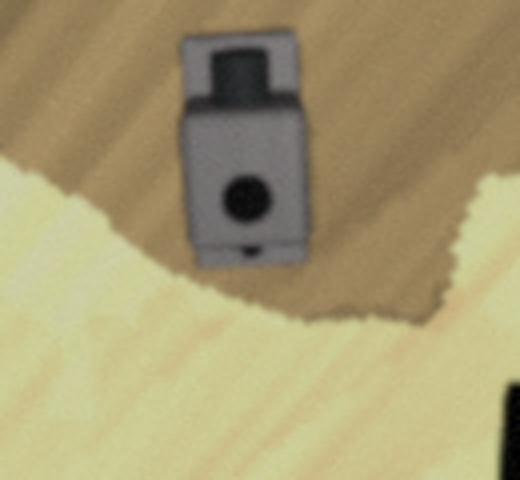

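```bash
python3 - <<'E'
from h import *
o=st(); p=arm.get_image('wrist')
print(px2w(p,(262,183.6),36,o))
# plate extremes
print(px2w(p,(260.5,147.5),8,o),px2w(p,(262.5,206),8,o), (px2w(p,(260.5,147.5),8,o)+px2w(p,(262.5,206),8,o))/2)
E
```

```text
t 17.95 pos [441.6 136.4 146. ] rpy [ 3.141e+00 -1.000e-03  6.750e-01] F [-0.4 -0.1 -0.6] op 68.6
[437.57984707 143.09040106  36.        ]
[417.74761143 165.55763755   8.        ] [458.05922035 118.63089796   8.        ] [437.90341589 142.09426775   8.        ]
```

```bash
python3 -m jog '[[-0.0038,0.006,-0.050,2,50],[0,0,-0.055,0,50],[0,0,-0.033,0,50],[0,0,0,0,255],[0,0,0,0,255]]';  python3 -m jog '[[0,0,0,0,255],[0,0,0,0,255],[0,0,0.05,0,255],[0,0,0.06,0,255],[0.0,0.0,0.03,0,255]]'; python3 - <<'E'
from h import *
o=st(); p=arm.get_image('wrist'); cv2.imwrite('pics/c11.png',p['img'][:,:,::-1])
E
```

```text
time_s: 18.62
position: [437.7, 142.2, 8.5]
orientation: [3.141, -0.001, 0.71]
force: [0.5, 0.1, -0.1]
opening: 33.3
time_s: 19.25
position: [437.7, 142.2, 150.9]
orientation: [3.141, -0.004, 0.71]
force: [-0.2, 0.8, -1.9]
opening: 29.4
t 19.25 pos [437.7 142.2 150.9] rpy [ 3.141 -0.004  0.71 ] F [-0.2  0.8 -1.9] op 29.4
```

View pics/c11.png

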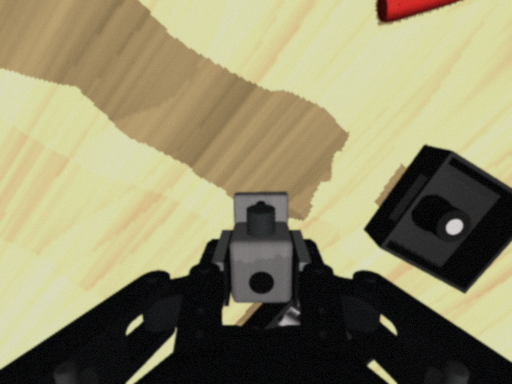

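```bash
python3 - <<'E'
from ov import *
p=arm.get_image('top'); np.save('top.npy',p['img'])
s=7; off=np.array([305,115])
im=cv2.resize(p['img'][115:190,305:405,::-1],None,fx=s,fy=s,interpolation=cv2.INTER_CUBIC)
raw=im.copy()
box(p,im,633.6,-256.6,np.radians(-11.3),120,200,50,s,off,(0,0,255))
cv2.imwrite('pics/d1.png',im); cv2.imwrite('pics/d0.png',raw)
E
```

```text
(no output)
```

View pics/d1.png

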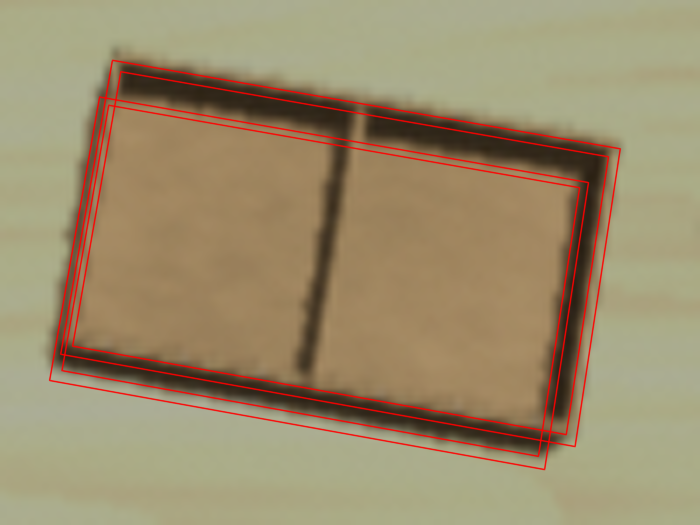

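View pics/d0.png

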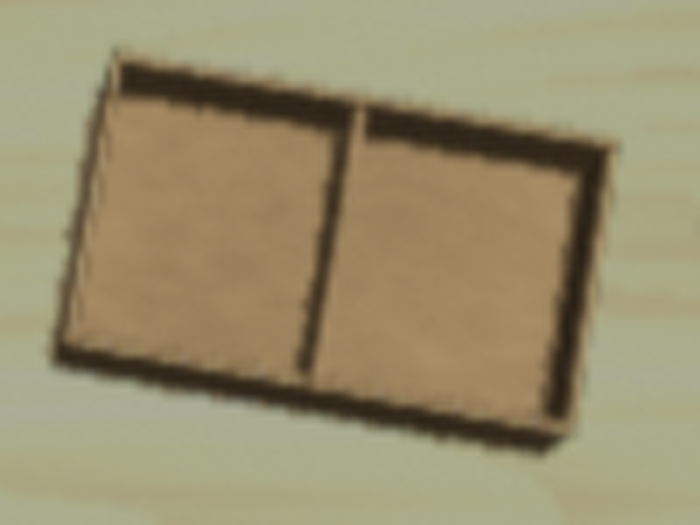

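```bash
python3 - <<'E'
from ov import *
p=arm.get_image('top')
s=7; off=np.array([305,115])
im=cv2.resize(p['img'][115:190,305:405,::-1],None,fx=s,fy=s,interpolation=cv2.INTER_CUBIC)
box(p,im,638.8,-255.5,np.radians(-12.2),120,200,50,s,off,(0,0,255))
cv2.imwrite('pics/d2.png',im)
E
```

```text
(no output)
```

View pics/d2.png

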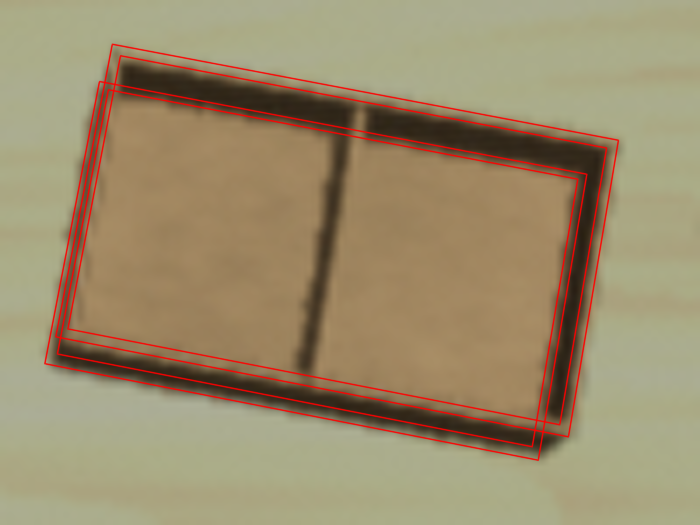

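```bash
python3 -m jog '[[0.026,-0.0437,0,-6.5,255],[0.026,-0.0437,0,-6.5,255],[0.026,-0.0437,0,-6.5,255],[0.026,-0.0437,0,-6.5,255],[0.026,-0.0437,0,-6.5,255]]'; python3 -m jog '[[0.026,-0.0437,0,-6.6,255],[0.026,-0.0437,0,-6.6,255],[0.026,-0.0437,0,-6.7,255],[0,0,0,0,255],[0,0,0,0,255]]'; python3 - <<'E'
from ov import *
o=st(); p=arm.get_image('wrist'); im=p['img'][:,:,::-1].copy()
box(p,im,637,-256,np.radians(-11.7),120,200,50,1,np.zeros(2),(0,0,255),o)
cv2.imwrite('pics/c12.png',im)
E
```

```text
time_s: 20.02
position: [567.2, -78.0, 146.5]
orientation: [-3.141, 0.001, 0.139]
force: [-0.1, 1.0, -1.8]
opening: 29.2
time_s: 20.65
position: [644.3, -207.2, 146.2]
orientation: [-3.141, 0.002, -0.204]
force: [-0.1, 0.7, -2.3]
opening: 29.0
t 20.65 pos [ 644.3 -207.2  146.2] rpy [-3.141e+00  2.000e-03 -2.040e-01] F [-0.1  0.7 -2.3] op 29.0
```

View pics/c12.png

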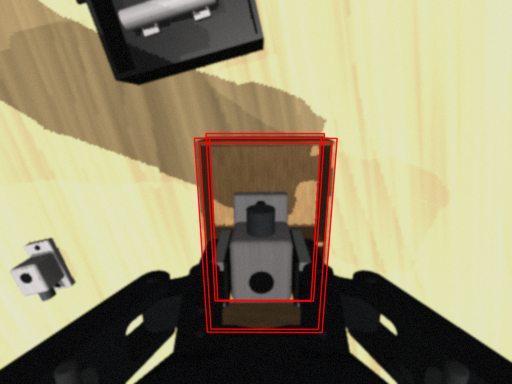

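```bash
python3 -m jog '[[0.003,-0.001,-0.050,0,255],[0,0,-0.040,0,255],[0,0,-0.030,0,255],[0,0,-0.01,0,255],[0,0,0,0,255]]';python3 - <<'E'
from ov import *
o=st(); p=arm.get_image('wrist'); im=p['img'][:,:,::-1].copy()
cv2.imwrite('pics/c13.png',im)
E
```

```text
time_s: 21.32
position: [648.0, -208.2, 17.8]
orientation: [-3.141, 0.0, -0.203]
force: [-0.1, -0.7, -1.5]
opening: 29.2
t 21.32 pos [ 648.  -208.2   17.8] rpy [-3.141  0.    -0.203] F [-0.1 -0.7 -1.5] op 29.2
```

View pics/c13.png

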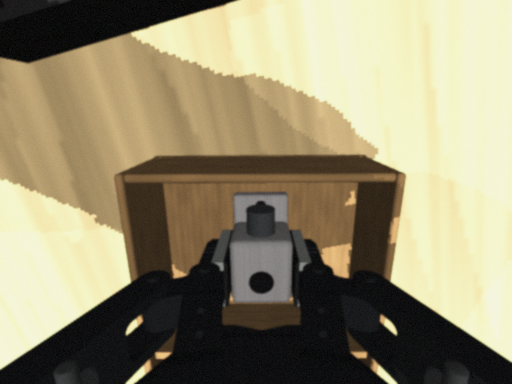

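```bash
python3 -m jog '[[0,0,-0.003,0,255],[0,0,-0.001,0,255],[0,0,0,0,255],[0,0,0,0,255],[0,0,0,0,255]]'
```

```text
time_s: 22.0
position: [648.0, -208.7, 13.7]
orientation: [-3.142, -0.0, -0.204]
force: [-0.4, 1.7, -2.2]
opening: 29.3
```

```bash
python3 -m jog '[[0,0,-0.001,0,255],[0,0,0,0,255],[0,0,0,0,255],[0,0,-0.0005,0,255],[0,0,0,0,255]]'
```

```text
time_s: 22.62
position: [648.1, -208.7, 12.9]
orientation: [-3.141, -0.0, -0.204]
force: [-4.5, 3.5, 12.4]
opening: 29.1
```

```bash
python3 -m jog '[[0,0,0.0005,0,255],[0,0,0,0,145],[0,0,0,0,125],[0,0,0,0,125],[0,0,0,0,125]]'; python3 -m jog '[[0,0,0.02,0,125],[0,0,0.04,0,125],[0,0,0.05,0,125],[0,0,0.01,0,125],[0,0,0,0,125]]';python3 - <<'E'
from ov import *
o=st(); p=arm.get_image('wrist'); im=p['img'][:,:,::-1].copy()
cv2.imwrite('pics/c14.png',im)
E
```

```text
time_s: 23.25
position: [648.0, -208.7, 12.5]
orientation: [3.142, 0.0, -0.204]
force: [-0.6, 0.7, -0.1]
opening: 43.6
time_s: 23.88
position: [648.4, -208.6, 133.9]
orientation: [-3.141, -0.002, -0.204]
force: [0.4, -0.2, -1.0]
opening: 43.1
t 23.88 pos [ 648.4 -208.6  133.9] rpy [-3.141e+00 -2.000e-03 -2.040e-01] F [ 0.4 -0.2 -1. ] op 43.1
```

View pics/c14.png

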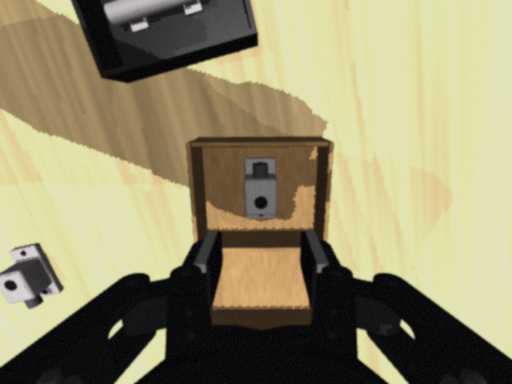

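```bash
python3 -m jog '[[-0.0526,-0.009,0.003,2.9,50],[-0.0526,-0.009,0.003,2.9,50],[-0.0526,-0.009,0.003,2.9,50],[-0.0526,-0.009,0,2.9,50],[-0.0526,-0.009,0,2.9,50]]'; python3 -m jog '[[0,0,0,0,50],[0,0,0,0,50],[0,0,0,0,50],[0,0,0,0,50],[0,0,0,0,50]]'; python3 - <<'E'
from h import *
o=st(); p=arm.get_image('wrist'); cv2.imwrite('pics/c15.png',p['img'][:,:,::-1])
im=p['img'][130:250,200:330,::-1]; cv2.imwrite('pics/c15b.png',cv2.resize(im,None,fx=4,fy=4,interpolation=cv2.INTER_CUBIC))
E
```

```text
time_s: 24.55
position: [382.7, -253.5, 140.8]
orientation: [-3.141, 0.002, 0.051]
force: [0.3, -0.9, 0.5]
opening: 68.4
time_s: 25.18
position: [385.2, -253.5, 141.4]
orientation: [-3.142, 0.0, 0.049]
force: [0.7, 0.4, -0.3]
opening: 68.9
t 25.18 pos [ 385.2 -253.5  141.4] rpy [-3.142  0.     0.049] F [ 0.7  0.4 -0.3] op 68.9
```

View pics/c15.png

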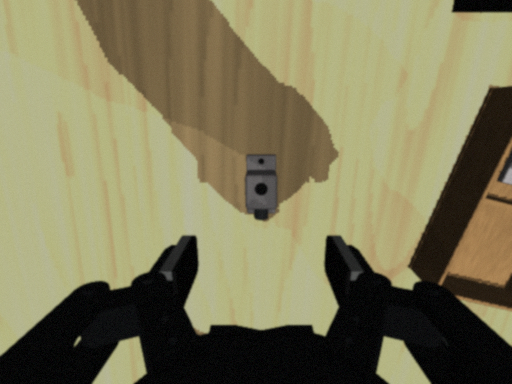

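View pics/c15b.png

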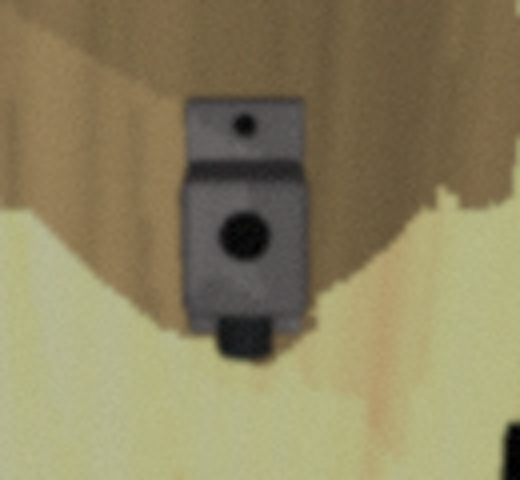

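```bash
python3 - <<'E'
from h import *
o=st(); p=arm.get_image('wrist')
print(px2w(p,(261.5,192),36,o))
a,b=px2w(p,(261.3,154.5),8,o),px2w(p,(261.8,213),8,o); print(a,b,(a+b)/2)
E
```

```text
t 25.23 pos [ 385.2 -253.5  141.5] rpy [-3.142  0.     0.049] F [0.4 0.1 0.2] op 68.3
[ 385.06320483 -252.87327849   36.        ]
[ 383.34726855 -222.46033029    8.        ] [ 386.99760737 -284.09253982    8.        ] [ 385.17243796 -253.27643505    8.        ]
```

```bash
python3 -m jog '[[0,0,-0.050,0,50],[0,0,-0.055,0,50],[0,0,-0.028,0,50],[0,0,0,0,255],[0,0,0,0,255]]';  python3 -m jog '[[0,0,0,0,255],[0,0,0,0,255],[0,0,0.05,0,255],[0,0,0.06,0,255],[0.0,0.0,0.03,0,255]]'; python3 - <<'E'
from h import *
o=st(); p=arm.get_image('wrist'); cv2.imwrite('pics/c16.png',p['img'][:,:,::-1])
E
```

```text
time_s: 25.9
position: [385.4, -254.0, 9.6]
orientation: [3.141, -0.001, 0.049]
force: [0.2, 0.4, -0.3]
opening: 32.8
time_s: 26.52
position: [385.7, -253.9, 151.9]
orientation: [3.14, -0.004, 0.049]
force: [0.7, 0.7, -2.3]
opening: 29.3
t 26.52 pos [ 385.7 -253.9  151.9] rpy [ 3.14  -0.004  0.049] F [ 0.7  0.7 -2.3] op 29.3
```

View pics/c16.png

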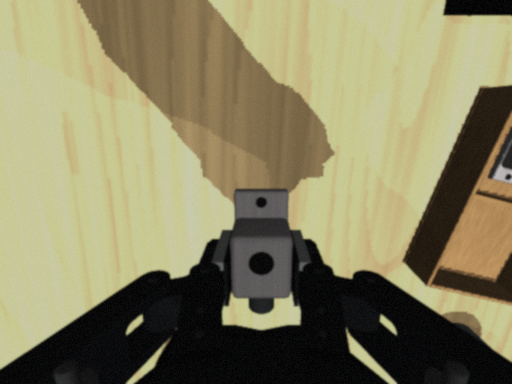

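```bash
python3 -m jog '[[0.0484,-0.010,0,-2.9,255],[0.0484,-0.010,0,-2.9,255],[0.0484,-0.010,0,-2.9,255],[0.0484,-0.010,0,-2.9,255],[0.0484,-0.010,0,-2.9,255]]'; python3 -m jog '[[0,0,-0.02,0,255],[0,0,0,0,255],[0,0,0,0,255],[0,0,0,0,255],[0,0,0,0,255]]'; python3 - <<'E'
from ov import *
o=st(); p=arm.get_image('wrist'); im=p['img'][:,:,::-1].copy()
box(p,im,637,-256,np.radians(-11.7),120,200,50,1,np.zeros(2),(0,0,255),o)
cv2.imwrite('pics/c17.png',im)
E
```

```text
time_s: 27.2
position: [628.6, -303.5, 149.2]
orientation: [-3.142, -0.001, -0.205]
force: [-0.6, -0.1, -1.2]
opening: 29.2
time_s: 27.82
position: [627.0, -303.7, 129.3]
orientation: [-3.142, -0.001, -0.204]
force: [0.1, -0.0, -1.6]
opening: 29.2
t 27.82 pos [ 627.  -303.7  129.3] rpy [-3.142e+00 -1.000e-03 -2.040e-01] F [ 0.1 -0.  -1.6] op 29.2
```

View pics/c17.png

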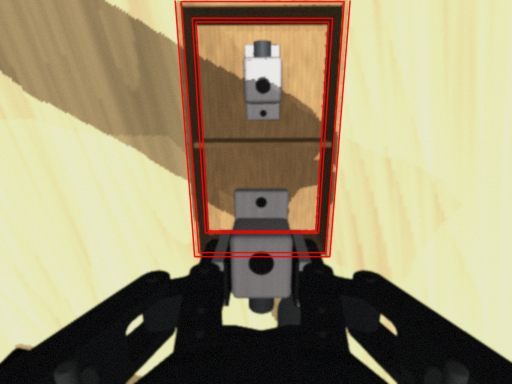

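```bash
python3 -m jog '[[0.0005,-0.0005,-0.040,0,255],[0,0,-0.040,0,255],[0,0,-0.02,0,255],[0,0,-0.010,0,255],[0,0,0,0,255]]';python3 - <<'E'
from ov import *
o=st(); p=arm.get_image('wrist'); im=p['img'][:,:,::-1].copy()
cv2.imwrite('pics/c18.png',im)
E
```

```text
time_s: 28.5
position: [627.7, -304.4, 19.0]
orientation: [3.141, -0.0, -0.204]
force: [0.5, 0.3, -1.1]
opening: 29.3
t 28.5 pos [ 627.7 -304.4   19. ] rpy [ 3.141 -0.    -0.204] F [ 0.5  0.3 -1.1] op 29.3
```

View pics/c18.png

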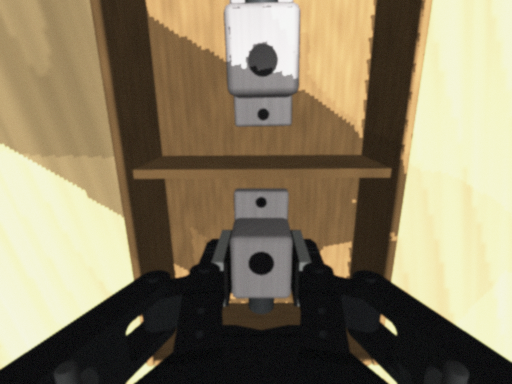

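```bash
python3 -m jog '[[0,0,-0.003,0,255],[0,0,-0.0015,0,255],[0,0,0,0,255],[0,0,-0.001,0,255],[0,0,0,0,255]]'
```

```text
time_s: 29.18
position: [627.6, -304.2, 14.0]
orientation: [-3.141, -0.0, -0.204]
force: [-3.3, 3.0, 10.3]
opening: 29.2
```

```bash
python3 -m jog '[[0,0,0.0003,0,255],[0,0,0,0,145],[0,0,0,0,125],[0,0,0,0,125],[0,0,0,0,125]]'; python3 -m jog '[[0,0,0.02,0,125],[0,0,0.04,0,125],[0,0,0.05,0,125],[0,0,0.05,0,125],[-0.03,0.03,0.02,0,125]]';python3 -m jog '[[-0.05,0.03,0.0,0,125],[-0.05,0.03,0.0,0,125],[-0.05,0.03,0,0,125],[-0.05,0.02,0.0,0,125],[0,0,0,0,125]]';python3 - <<'E'
from ov import *
o=st(); p=arm.get_image('wrist'); im=p['img'][:,:,::-1].copy()
cv2.imwrite('pics/c19.png',im)
p=arm.get_image('top'); cv2.imwrite('pics/c20.png',cv2.resize(p['img'][110:270,130:450,::-1],None,fx=2.5,fy=2.5,interpolation=cv2.INTER_CUBIC))
E
```

```text
time_s: 29.8
position: [627.5, -304.2, 13.3]
orientation: [3.142, 0.0, -0.204]
force: [-0.0, 0.3, 0.2]
opening: 43.7
time_s: 30.42
position: [598.5, -276.1, 197.5]
orientation: [3.14, -0.005, -0.206]
force: [-0.1, 0.4, -0.7]
opening: 43.4
time_s: 31.05
position: [394.8, -162.9, 194.4]
orientation: [-3.139, -0.0, -0.205]
force: [1.5, 0.1, 0.3]
opening: 43.7
t 31.05 pos [ 394.8 -162.9  194.4] rpy [-3.139 -0.    -0.205] F [1.5 0.1 0.3] op 43.7
```

View pics/c19.png

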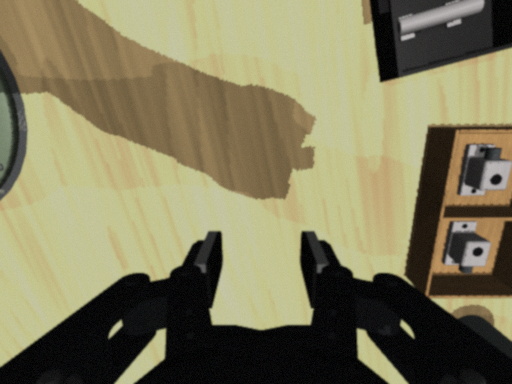

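View pics/c20.png

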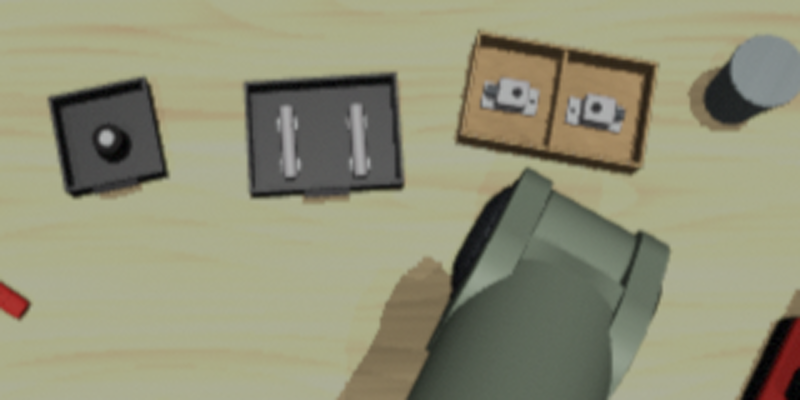

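All five parts are in place and upright. The carton is where it started, and the tumbler and screwdriver haven't moved.

```bash
python3 - <<'E'
from h import *
o=st(); print(np.abs(o['qvel']).max()); print(arm.finish_job())
E
```

```text
t 31.15 pos [ 398.1 -164.2  194.6] rpy [-3.141e+00 -2.000e-03 -2.040e-01] F [ 0.2 -0.5  0.1] op 43.7
0.03277494184511535
the job is handed in; nothing more can be done
None
```

The bench is cleared and the job is handed in at 31.2 s of the 109 s allowed. I placed the parts in the order asked: both tube lugs on their feet in the large black bin, the rubber foot upright in the small square bin, and one leg bracket right way up in each half of the carton.

- **Final pictures:** The last top and wrist pictures show all five parts standing as wanted. The carton shows no visible shift or tip, and the screwdriver and tumbler look untouched. The robot was clear and touching nothing.
- **Forces:** The highest wrist-force reading was about 13 N. It came from light contact while setting down the foot and the brackets.
- **Disagreements:**
    - My first reading of the left bracket took a hole in its block for the centre, about 6 mm off. The wrist picture corrected that before I gripped it.
    - My first carton estimate was about 4 mm out and was refit from the top picture before any bracket went in.
- **Failed checks:** None of the last checks failed, and handing in gave no verdict.

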